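Move an enamelled plate from its dust box into the lettering jig, holding it by the edges

ROBOT

A 6-joint arm with a two-finger parallel gripper is mounted at the origin on a cart in front of the work surface, level with it; the furniture and walls round the work are solid. World frame = base frame: x ahead of the robot, y to its left, z up, the work surface at z = 0. Lengths are in m, angles in rad, forces in N, time in s.
With the tool pointing down it reaches from about 0.3 to 0.775 m from the base axis. Payload 14.6 kg.
Tool frame: the origin (TCP) lies midway between the tips of the shut fingers; the grasp point (between the pads) lies 19 mm behind it (ctrl.grip_depth is the z of the grasp point in the tool frame, in m); z points along the fingers, y is the line along which they close (so a half turn about z gives the same grasp; the last joint's range is limited). The gripper opens to 94 mm and grips with 3 to 60 N. Pads are 16 mm wide; open, the fingers measure 119 mm over their backs; the gripper's body (75 mm by 177 mm) begins 78 mm behind the grasp point.
Start: joints at [1.194, 0.3, 1.521, -0, 1.321, -0.067], TCP at [0.168, 0.524, 0.205] pointing down, gripper open.
Joint ranges: [-3.03, 3.03], [-0.79, 2.21], [0.23, 2.52], [-1.04, 4.18], [0, 3.07], [-2.55, 2.55]. Speed limits (rad/s): [2.22, 2.22, 2.57, 3.14, 3.14, 3.14].

INTERFACE

Orientations are given as [roll, pitch, yaw] about the fixed x, y, z axes, in that order (R = Rz(yaw) Ry(pitch) Rx(roll)).
In Python, from station import ctrl gives the robot as it stands. The module is installed in compiled form; this text tells all that it offers.
- The arm moves only by the tool carry_out, never from a script. Its argument "commands" is a list of rows, each a list of 3 entries, a list of its own where there are three numbers: the closure, from 0 (fully open) to 1 (shut), then the shift along the tool's x, y, z in mm, then the turn, a rotation vector about the tool's x, y, z in rad. In form: [[gripper, [tx, ty, tz], [wx, wy, wz]], ...]. A call has 1 to 10 rows; each row shifts and turns the commanded pose from where the row before left it, along the tool's axes as they then stand; what a row does not reach is not made up. A row lasts 1/8 s, in which the tool goes at most 62.5 mm and 10.7 degrees, less where a joint would pass 70% of its speed; a pose out of reach is approached as far as the arm can. A call with a gripper value outside its range is refused whole. The fingers move at their own pace and stop on an object; "squeeze" is the grip in N (left out, the last holds). Time passes only in rows, so rows that do not move let the fingers close. It gives the time, the measured TCP pose, the force, the opening and the grip force at its end, in the units of the state.
- ctrl.get_obs(): the state, without advancing time (a new reading comes with each control period).
- ctrl.camera(name): name is "side" or "top" or "wrist"; returns a dict with "img" (400x640x3 uint8, blue, green, red), "camera_matrix" (3x3 intrinsics, pixels), "k1" (the pictures are not rectified: a ray, as slopes to the right and down, at radius r is drawn at 1 + k1 r^2 times it, then the intrinsics apply), "rvec" (rotation vector, rad) and "tvec" (3), from world to camera coordinates, as OpenCV has them. Camera axes: x right, y down, z forward; pixel columns grow to the right and rows downward; lengths in m; the calibration is good to about 2 mm. A picture is of the moment at which its call begins. There is no depth.
- ctrl.hand_in(): hands the job in; it is judged then, once.
Trained networks look in the newest picture that a camera, given by its name, has taken for a name from the list of things; names that differ only in an ending like _2 or _b are one class to them, and where a whole thing is asked for, a point or a joint stands for the part that bears it (a point fixed in the world has none). Each returns a list of dicts, best first, with "score" (0 to 1); they miss things now and then, are a little off and sometimes report something else, mostly with a low value. They report only what shows in the picture. A call takes as long as a camera call.
- ctrl.outline_of(thing, camera): "region" (400x640 bool, what is visible of it).
- ctrl.place_of(thing, camera): "at" ([x, y, z] in m, in world coordinates, good to about 4 mm: a listed point, or the origin of a listed thing).
The state is a dict: "time_s": time; "qpos": joint angles; "joint_vel": joint speeds; "tau": joint torques, N m; "ee_pos": TCP position; "eef_rot": TCP orientation; "force": force on the tool from outside, world axes, zero at the start; "moment": the same for the moment, N m; "grip_width": finger opening in m; "grip_force": force on a finger pad.
Only numpy, scipy, OpenCV 4.12 (cv2) and the standard library are available. Lean on these libraries where they do the work, as an engineer would, in place of code of your own. Each camera call takes 0.05 s, during which the arm holds its last target. There are 200 camera calls.

TASK

The red enamel on both faces of the plate in the clipped dust box is still tacky, so nothing may touch the red. Flip the two bale clips off the box's lid, lift the lid off and lay it right way up and flat on the bench, then take the plate out by its edges, set it on the rails of the lettering jig and slide it fully home under the jig's grooves, flat against the back stop. Leave the clips open and do not disturb the glue bottle, the paint cup or the jar.

Things in the scene. Friction and masses are not known exactly. Their poses are not given: they have to be found in the camera images.
- dust_box: grey box fixed to the bench, outside 132 (x) x 136 (y) x 52 mm high, walls 3, floor 5 mm. Origin: centre of underside, z up. Inside, the plate lies on two black bearers (8 mm wide, at x = +-49 mm, tops at 31 mm), length along x; nibs 38 mm high hold its corners (|x| 45 to 53, |y| over 34.5 mm). Beside the middle of its long sides fingers have 33 mm of room to the walls and 26 mm down to the floor.
- lid: blue lid, 142 (x) x 156 (y) mm, 180 g, loose. Origin: centre of the foot of its locating rib (5 mm deep, sits inside the box); flat top 11 mm above it. Origin 47 mm above the bench on the box (axes as the box's), 0 mm when laid right way up on the bench. A black bar grip on two posts at its centre: 80 mm along x, 14 mm wide in y, 27 to 41 mm above the origin.
- lid_grip (a point): centre of the lid's bar grip, 34 mm above the lid's origin
- clip_left (a joint): orange bale clip on the box's +y side, hinged along x at y = +74 mm, 30 mm above the bench. 0 = closed, nose over the lid's edge, holding it down; 1.9 rad = open, swung outwards and down, reaching about 55 mm outside the hinge. Sprung over centre: stays at either end, the spring changes side at 0.65 rad; 2 to 3 N outward on the tab starts it.
- clip_left_tab (a point): middle of the left clip's orange thumb tab (44 mm along the box's x, 3 thick, 27 tall). Closed, it stands upright at y = +82 mm, 60 to 87 mm above the bench, just outside the lid's edge (y = +78); its nose reaches in over the lid to y = +72.5, top 63 mm above the bench. A finger let down over the lid can push the tab outwards.
- clip_right (a joint): the same clip on the box's -y side (hinge at y = -74 mm); 0 closed, 1.9 rad open, outwards towards the box's -y
- clip_right_tab (a point): middle of the right clip's thumb tab, closed at y = -82 mm
- plate: aluminium plate 110 (x) x 64 (y) x 5 mm, 95 g, loose. Origin: centre of underside, z up. A bare rim 14 mm wide runs round; the middle 82 x 36 mm is tacky red enamel on both faces: nothing may touch it. In the closed box (out of sight) its underside is 31 mm above the bench, centred in the box, axes as the box's.
- jig: lettering jig fixed to the bench: plywood base 200 (x) x 112 (y) x 12 mm, origin: centre of underside, z up. Rails from x = -70 to 68, |y| 24 to 29 mm, tops at 40 mm carry the plate's rim. At the +x end two dark steel grooves: sides at |y| 33.5 from x = 35 on, lips over |y| > 27, 47 to 51 mm high, from x = 37, flared lead-ins from x = 20; back stop at x = 67. The plate goes in lengthwise from -x.
- jig_start (a point): where the middle of the plate's underside can be set down on the rails with its leading edge just short of the lead-ins (jig x = -38 mm, 40 mm above the bench)
- jig_home (a point): where the middle of the plate's underside is when the plate is fully home against the back stop (jig x = +12 mm, 40 mm above the bench)
- glue_bottle: the glue bottle near the box and jig (another stands at the far left): white, blue label, red spout, diameter 43, 120 mm high, standing; origin at the centre of its underside
- paint_cup: the small clear mixing cup with yellow paint near the box and jig (another stands further back), diameter 57, 48 mm high, standing; origin at the centre of its underside
- jam_jar: clear jar without its lid, diameter 69, 80 mm high, standing; origin at the centre of its underside

How it is judged:
On the way, in this order (a step that is already met when the one before it is completed fails the run):
1. both bale clips are flipped open (value of joint each of clip_left, clip_right above 1.4 rad), for 0.1 s.
2. the lid lies flat and right way up on the bench, let go (height (world z) of lid below 0.006 m and angle between lid's own z axis and vertical below 0.06 rad and linear speed of lid below 0.03 m/s and contact force between the fingers and lid below 0.1 N), for 0.2 s.
3. the plate is lifted clear of the box (height (world z) of plate above 0.055 m and contact force between plate and dust_box below 0.05 N), for 0.1 s.
4. the plate lies on the jig (horizontal distance between plate and jig_home below 0.09 m and height (world z) of plate below 0.046 m and contact force between plate and jig above 0.2 N), for 0.1 s.
At the end, for the whole second after the job is handed in: The plate lies at rest in the jig under both grooves, within 3 mm of the back stop and 5 mm of home, turned less than 0.06 rad; the lid lies flat, right way up, on the bench top itself, at rest; both clips are open beyond 1.4 rad (all of step 1 and x of plate in the frame of jig_home above -0.003 m and z of plate in the frame of jig_home between -0.003 and 0.004 m and horizontal distance between plate and jig_home below 0.005 m and angle between the x axis of plate and the x axis of jig, either way round below 0.06 rad and linear speed of each of plate, lid below 0.02 m/s and height (world z) of lid below 0.006 m and angle between lid's own z axis and vertical below 0.06 rad); the robot touches nothing.
It fails at once if something touched the tacky red enamel (contact force between paint_field and anything else above 0.2 N).
It fails at once if the glue bottle, paint cup or jar was shifted by more than 15 mm or tipped (distance of any of glue_bottle, paint_cup, jam_jar from where it was at the start of the episode above 0.015 m or angle between any of glue_bottle, paint_cup, jam_jar's own z axis and vertical above 0.4 rad).
It also fails if it takes over 72 s, if anything falls off the work surface, if the arm or the gripper's body presses on something with over 40 N, if the wrist force passes 120 N, or if a joint passes its speed limit or range.

## Working session

There is one attempt and no reset: what is moved stays moved. The work goes in short steps, Python scripts to look and compute and a tool call to move; the robot and the scene stay as the last step left them, time stands still between calls to the robot, and variables do not carry over. Pictures are saved under pics/ and viewed, at most 10 in all, crops included, and the job is handed in when it is done.

Besides the shell and the picture viewer there is one more tool, called after "Emit:" as name([rows], argument=value, ...), one row to a line, values as JSON. carry_out: Moves the arm, as the interface text tells. Its arguments: {"type":"object","properties":{"commands":{"type":"array","items":{"type":"array"}},"squeeze":{"type":"number"}},"required":["commands"]}

```bash
mkdir -p pics; cat > h.py <<'E'
import numpy as np, cv2
from station import ctrl
def look(cam,name=None):
    c=ctrl.camera(cam)
    if name: cv2.imwrite('pics/'+name+'.png',c['img'])
    return c
def places(cam,things):
    for t in things:
        try:
            r=ctrl.place_of(t,cam)
            print(cam,t,[(round(d['score'],2),np.round(d['at'],4).tolist()) for d in r[:3]])
        except Exception as e: print(cam,t,e)
def proj(c,P):
    R=cv2.Rodrigues(np.array(c['rvec'],float))[0]
    p=np.atleast_2d(P)@R.T+np.array(c['tvec']).ravel()
    s=p[:,:2]/p[:,2:]; r2=(s**2).sum(1,keepdims=True); s=s*(1+c['k1']*r2)
    K=np.array(c['camera_matrix']); return s*[K[0,0],K[1,1]]+[K[0,2],K[1,2]]
def unproj(c,uv,z):
    K=np.array(c['camera_matrix']); d=(np.atleast_2d(uv)-[K[0,2],K[1,2]])/[K[0,0],K[1,1]]
    s=d.copy()
    for _ in range(20): s=d/(1+c['k1']*(s**2).sum(1,keepdims=True))
    R=cv2.Rodrigues(np.array(c['rvec'],float))[0]; t=np.array(c['tvec']).ravel()
    o=-R.T@t; v=np.c_[s,np.ones(len(s))]@R
    return o+v*((z-o[2])/v[:,2])[:,None]
E
cat > a.py <<'E'
from h import *
T=['dust_box','lid','lid_grip','clip_left_tab','clip_right_tab','jig','jig_start','jig_home','glue_bottle','paint_cup','jam_jar']
for cam in ['top','side']:
    look(cam,cam+'0'); places(cam,T)
o=ctrl.get_obs(); print(o['ee_pos'],o['eef_rot'],o['time_s'],ctrl.grip_depth)
E
python3 a.py
```

```text
top dust_box []
top lid [(0.65, [0.4891, 0.3099, 0.0528])]
top lid_grip [(0.84, [0.4872, 0.3163, 0.0798])]
top clip_left_tab [(0.44, [0.5161, 0.3924, 0.0792])]
top clip_right_tab [(0.52, [0.4605, 0.2341, 0.0745])]
top jig [(0.94, [0.4629, -0.2417, -0.0005])]
top jig_start [(0.77, [0.4274, -0.2386, 0.0382])]
top jig_home [(0.57, [0.4774, -0.246, 0.0368]), (0.3, [0.6806, -0.0836, -0.004])]
top glue_bottle [(0.43, [0.3833, -0.0682, 0.0026])]
top paint_cup []
top jam_jar [(0.79, [0.6857, 0.1289, -0.0007])]
side dust_box [(0.58, [0.4839, 0.3117, -0.0031])]
side lid [(0.92, [0.4852, 0.3133, 0.0459])]
side lid_grip [(0.85, [0.491, 0.3166, 0.0831])]
side clip_left_tab [(0.69, [0.517, 0.3913, 0.0757])]
side clip_right_tab [(0.64, [0.4647, 0.2396, 0.0724])]
side jig [(0.86, [0.4633, -0.2413, -0.0031])]
side jig_start [(0.75, [0.4265, -0.2355, 0.0383]), (0.34, [0.4852, 0.312, 0.0508])]
side jig_home [(0.97, [0.4807, -0.2438, 0.0377])]
side glue_bottle [(0.94, [0.3832, -0.0684, 0.0008])]
side paint_cup [(0.71, [0.6798, -0.0897, 0.0025])]
side jam_jar [(0.72, [0.6874, 0.1327, -0.0055])]
[0.16769206 0.52380453 0.20542605] [-3.14155856e+00 -2.07833775e-05  2.83179674e+00] 1.2 -0.0188
```

View pics/top0.png

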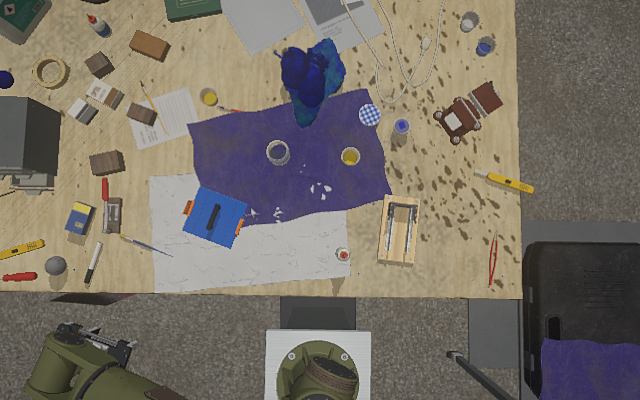

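View pics/side0.png

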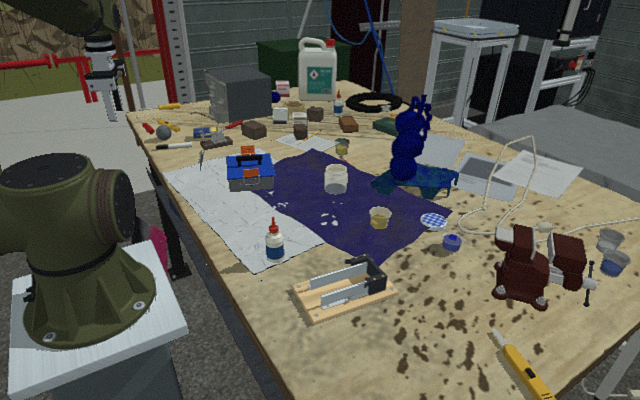

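The top view shows the blue box at (215,217), its clips at (188,208) and (240,228), the jig at (398,230), the bottle at (343,255), the cup at (350,157) and the jar at (278,152). The side view agrees with this. The tool is already almost aligned with the box, so I'll move above the lid for a close look.

Emit:
carry_out([
  [1,[0,0,-45],[0,0,0]],
  [1,[-50,-14,0],[0,0,0]],
  [1,[-53,-14,0],[0,0,0]],
  [1,[-53,-14,0],[0,0,0]],
  [1,[-53,-14,0],[0,0,0]],
  [1,[-53,-15,0],[0,0,0]],
  [1,[-53,-15,0],[0,0,0]],
  [1,[-54,-15,0],[0,0,0]],
  [1,[0,0,0],[0,0,0]],
  [1,[0,0,0],[0,0,0]],
])

```text
time_s: 2.45
ee_pos: [0.488, 0.3153, 0.2503]
eef_rot: [-3.141, -0.0, 2.832]
force: [-0.2, -0.3, 0.1]
grip_width: 0.0008
grip_force: 0.0
```

```bash
cat >> h.py <<'E'
from scipy.optimize import least_squares
def rectfit(region,c,z,g):
    """fit known-size rectangle (L,W) at height z to region; g=[x,y,yaw] start"""
    cs=max(cv2.findContours(region.astype(np.uint8),0,1)[0],key=cv2.contourArea)[:,0].astype(float)
    P=unproj(c,cs,z)[:,:2]
    (cx,cy),(w,h),a=cv2.minAreaRect(P.astype(np.float32)*1000)
    return np.round([cx,cy],1),np.round([w,h],1),round(a,2)
def delta(target,yaw=None):
    from scipy.spatial.transform import Rotation as Ro
    o=ctrl.get_obs(); R=Ro.from_euler('xyz',o['eef_rot']).as_matrix()
    d=R.T@(np.array(target)-o['ee_pos'])*1000
    print('ee',np.round(o['ee_pos'],4),np.round(o['eef_rot'],4),'t',o['time_s'],'tool delta mm',np.round(d,1))
    if yaw is not None: print('turn tool z',round(-(yaw-o['eef_rot'][2]),4))
E
python3 - <<'E'
from h import *
c=look('wrist','w1'); places('wrist',['lid','lid_grip','clip_left_tab','clip_right_tab'])
r=ctrl.outline_of('lid','wrist'); print([ (q['score'],q['region'].sum()) for q in r[:2]])
if r: print('wrist',rectfit(r[0]['region'],c,.058,0))
c=look('top'); r=ctrl.outline_of('jig','top')
print('jig',rectfit(r[0]['region'],c,.012,0)) if r else 0
delta([.489,.315,.25])
E
```

```text
wrist lid [(0.9, [0.4893, 0.3177, 0.0447])]
wrist lid_grip [(0.56, [0.4873, 0.3131, 0.0783])]
wrist clip_left_tab [(0.57, [0.5171, 0.389, 0.0719])]
wrist clip_right_tab [(0.63, [0.4604, 0.2376, 0.0776])]
[(0.95, np.int64(16212)), (0.5, np.int64(762))]
wrist (array([488.6, 313.4]), array([155.2, 141.5]), 70.28)
jig (array([ 466.5, -242.7]), array([115.2, 202.8]), 83.39)
ee [0.488  0.3155 0.2505] [3.1415e+00 1.0000e-04 2.8325e+00] t 2.85 tool delta mm [-1.1 -0.1  0.5]
```

View pics/w1.png

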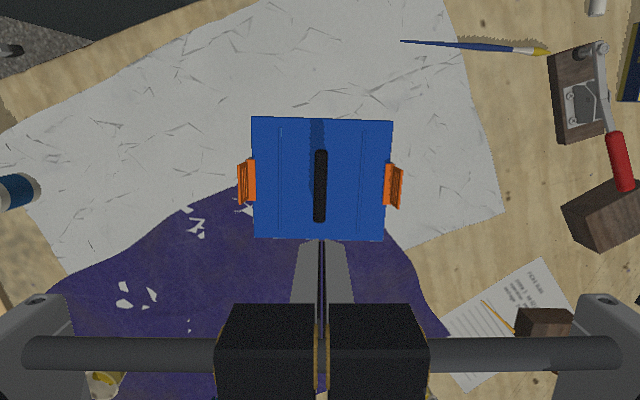

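The wrist view shows the lid rectangle centred at (320,180), with the bar along its middle and orange tabs at (246,180) and (394,187). The fitted size of 155.2 x 141.5 mm matches the lid, with the centre at (0.4886, 0.3134) and box yaw -0.344. Next I'll align the tool and push the left clip open.

Emit:
carry_out([
  [1,[0,0,0],[0,0,0.035]],
  [1,[-1,60,20],[0,0,0]],
  [1,[0,0,60],[0,0,0]],
  [1,[0,0,60],[0,0,0]],
  [1,[0,0,39],[0,0,0]],
  [1,[0,0,0],[0,0,0]],
  [1,[0,10,0],[0,0,0]],
  [1,[0,12,0],[0,0,0]],
  [1,[0,12,0],[0,0,0]],
  [1,[0,12,0],[0,0,0]],
])

```text
time_s: 4.1
ee_pos: [0.5253, 0.415, 0.0723]
eef_rot: [3.141, 0.001, 2.797]
force: [-0.7, -1.2, 0.2]
grip_width: 0.0003
grip_force: 0.5
```

Emit:
carry_out([
  [1,[0,12,5],[0,0,0]],
  [1,[0,12,10],[0,0,0]],
  [1,[0,0,0],[0,0,0]],
  [1,[0,0,-50],[0,0,0]],
  [1,[0,-60,0],[0,0,0]],
  [1,[0,-60,0],[0,0,0]],
  [1,[0,-60,0],[0,0,0]],
  [1,[0,-12,0],[0,0,0]],
  [1,[0,0,0],[0,0,0]],
  [1,[0,0,0],[0,0,0]],
])

```text
time_s: 5.35
ee_pos: [0.4685, 0.2568, 0.1067]
eef_rot: [3.141, 0.0, 2.797]
force: [0.2, 0.1, 0.4]
grip_width: 0.0007
grip_force: 0.0
```

```bash
python3 - <<'E'
from h import *
c=look('wrist','w2'); places('wrist',['clip_left_tab','clip_right_tab','lid'])
r=ctrl.outline_of('lid','wrist')
if r: print('wrist',rectfit(r[0]['region'],c,.058,0))
u=np.array([.3374,.9413]); p=np.array([.4886,.3134])-.062*u
delta([*p,.07],2.7975)
E
```

```text
wrist clip_left_tab [(0.9, [0.5237, 0.4158, 0.0086])]
wrist clip_right_tab []
wrist lid [(0.64, [0.4892, 0.317, 0.048])]
wrist (array([488.5, 313. ]), array([155.1, 141.8]), 70.55)
ee [0.4681 0.2563 0.1064] [-3.1414e+00 -2.0000e-04  2.7975e+00] t 5.6 tool delta mm [-0.1 -1.3 36.4]
turn tool z 0.0
```

View pics/w2.png

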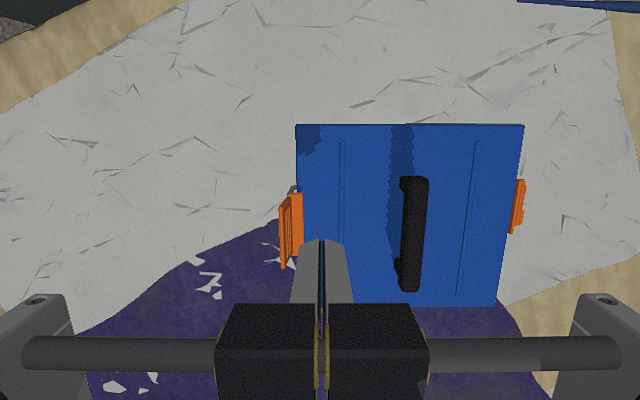

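The left clip is now down and open, with its tab at (517,205), z about 9 mm. The right clip at (290,230) is still closed. Next I'll do the same on the right.

Emit:
carry_out([
  [1,[0,-1,36],[0,0,0]],
  [1,[0,0,0],[0,0,0]],
  [1,[0,-10,0],[0,0,0]],
  [1,[0,-12,0],[0,0,0]],
  [1,[0,-12,0],[0,0,0]],
  [1,[0,-12,0],[0,0,0]],
  [1,[0,-12,5],[0,0,0]],
  [1,[0,-12,10],[0,0,0]],
  [1,[0,0,0],[0,0,0]],
  [0.3,[0,0,-55],[0,0,0]],
])

```text
time_s: 6.85
ee_pos: [0.4423, 0.1883, 0.1084]
eef_rot: [-3.137, -0.006, 2.796]
force: [0.5, 0.9, 1.4]
grip_width: 0.0074
grip_force: 0.0
```

Emit:
carry_out([
  [0.3,[0,0,-40],[0,0,0]],
  [0.3,[0,60,0],[0,0,0]],
  [0.3,[0,60,0],[0,0,0]],
  [0.3,[0,12,0],[0,0,0]],
  [0.3,[0,0,0],[0,0,0]],
  [0.3,[0,0,0],[0,0,0]],
])

```text
time_s: 7.6
ee_pos: [0.4885, 0.3121, 0.1507]
eef_rot: [-3.141, -0.0, 2.796]
force: [0.0, -1.0, -0.6]
grip_width: 0.0647
grip_force: 0.0
```

```bash
python3 - <<'E'
from h import *
c=look('wrist','w3'); places('wrist',['clip_left_tab','clip_right_tab','lid','lid_grip'])
r=ctrl.outline_of('lid','wrist')
if r: print('wrist',rectfit(r[0]['region'],c,.058,0))
delta([.4886,.3132,.062],2.7975); print(ctrl.get_obs()['grip_width'])
E
```

```text
wrist clip_left_tab [(0.78, [0.527, 0.416, 0.0074])]
wrist clip_right_tab [(0.85, [0.4486, 0.2085, 0.0094])]
wrist lid [(0.88, [0.4867, 0.3174, 0.0463]), (0.6, [0.5262, 0.4197, 0.0045])]
wrist lid_grip [(0.7, [0.4856, 0.3141, 0.0758])]
wrist (array([488.1, 313.5]), array([155.7, 141.1]), 70.77)
ee [0.4887 0.3128 0.151 ] [3.1413e+00 2.0000e-04 2.7963e+00] t 7.9 tool delta mm [ 0.3  0.3 89. ]
turn tool z -0.0012
0.06570363725204936
```

Emit:
carry_out([
  [0.3,[0,0,50],[0,0,0]],
  [0.3,[0,0,36],[0,0,0]],
  [0.3,[0,0,0],[0,0,0]],
  [1,[0,0,0],[0,0,0]],
  [1,[0,0,0],[0,0,0]],
  [1,[0,0,0],[0,0,0]],
  [1,[0,0,0],[0,0,0]],
  [1,[0,0,-10],[0,0,0]],
  [1,[0,0,-20],[0,0,0]],
  [1,[0,0,-40],[0,0,0]],
], squeeze=30)

```text
time_s: 9.15
ee_pos: [0.4879, 0.3128, 0.1347]
eef_rot: [-3.139, -0.002, 2.797]
force: [-0.1, 0.3, -1.4]
grip_width: 0.0132
grip_force: 30.0
```

Emit:
carry_out([
  [1,[0,-20,0],[0,0,0]],
  [1,[-10,-40,0],[0,0,0]],
  [1,[-10,-50,0],[0,0,0]],
  [1,[-10,-50,0],[0,0,0]],
  [1,[0,-40,0],[0,0,0]],
  [1,[0,-32,0],[0,0,0]],
  [1,[0,0,30],[0,0,0]],
  [1,[0,0,40],[0,0,0]],
  [1,[0,0,20],[0,0,0]],
  [1,[0,0,0],[0,0,0]],
])

```text
time_s: 10.4
ee_pos: [0.4379, 0.0846, 0.0442]
eef_rot: [-3.141, -0.002, 2.797]
force: [-0.1, 0.4, -1.5]
grip_width: 0.0132
grip_force: 30.0
```

```bash
python3 - <<'E'
from h import *
c=look('side','s2'); places('side',['lid','lid_grip','dust_box','glue_bottle','plate']);c=look('wrist','w4')
places('wrist',['lid','plate','clip_right_tab'])
delta([.443,.085,.018])
E
```

```text
side lid [(0.7, [0.435, 0.0827, 0.0027])]
side lid_grip [(0.62, [0.4368, 0.0876, 0.0409])]
side dust_box [(0.58, [0.4879, 0.311, -0.0033])]
side glue_bottle [(0.98, [0.3814, -0.0698, -0.0023])]
side plate [(0.64, [0.4852, 0.3126, 0.0288])]
wrist lid []
wrist plate []
wrist clip_right_tab [(0.56, [0.4504, 0.2106, 0.0121])]
ee [0.4386 0.0847 0.045 ] [3.1414e+00 5.0000e-04 2.7968e+00] t 10.9 tool delta mm [-4.   1.8 27. ]
```

View pics/s2.png

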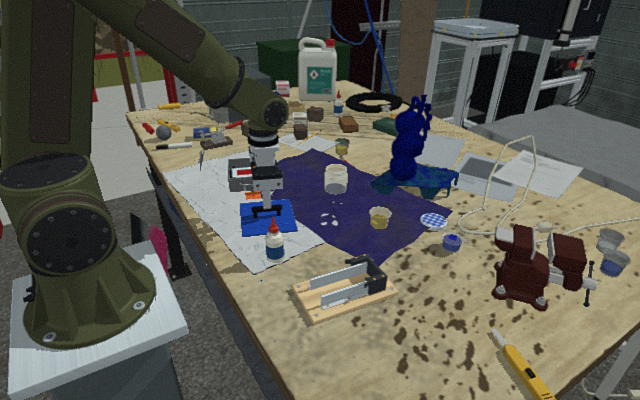

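The side view shows the lid held level at (268,215), clear of the bottle at (274,245) and the clip. Next I'll lower it and release.

Emit:
carry_out([
  [1,[0,0,18],[0,0,0]],
  [1,[0,0,7],[0,0,0]],
  [1,[0,0,2],[0,0,0]],
  [1,[0,0,0],[0,0,0]],
  [0.4,[0,0,0],[0,0,0]],
  [0.4,[0,0,0],[0,0,0]],
  [0.1,[0,0,0],[0,0,0]],
  [0.0,[0,0,-40],[0,0,0]],
  [0.0,[0,0,-60],[0,0,0]],
  [0.0,[0,0,-60],[0,0,0]],
])

```text
time_s: 12.15
ee_pos: [0.438, 0.0847, 0.1793]
eef_rot: [-3.141, -0.001, 2.797]
force: [0.8, 0.2, 0.2]
grip_width: 0.0701
grip_force: 0.0
```

Emit:
carry_out([
  [0,[0,0,0],[0,0,0]],
  [0,[10,45,0],[0,0,0]],
  [0,[10,55,0],[0,0,0]],
  [0,[10,55,0],[0,0,0]],
  [0,[0,50,0],[0,0,0]],
  [0,[0,27,0],[0,0,0]],
  [0,[0,0,0],[0,0,0]],
  [0,[0,0,0],[0,0,0]],
])

```text
time_s: 13.15
ee_pos: [0.4883, 0.3124, 0.1767]
eef_rot: [-3.14, -0.001, 2.797]
force: [-0.8, 0.3, -0.6]
grip_width: 0.0936
grip_force: 0.0
```

```bash
python3 - <<'E'
from h import *
c=look('wrist','w5'); places('wrist',['plate','lid','dust_box','clip_left_tab','clip_right_tab'])
r=ctrl.outline_of('plate','wrist')
for q in r[:2]: print(q['score'],rectfit(q['region'],c,.036,0))
c=look('top'); places('top',['lid','plate','glue_bottle'])
for t,z in (('lid',.011),('plate',.036)):
  r=ctrl.outline_of(t,'top')
  if r: print(t,rectfit(r[0]['region'],c,z,0))
delta([.4886,.3132,.015],2.7975)
E
```

```text
wrist plate [(0.95, [0.4899, 0.3121, 0.0301])]
wrist lid [(0.82, [0.4403, 0.0862, -0.0001])]
wrist dust_box []
wrist clip_left_tab [(0.75, [0.5254, 0.4181, 0.0077])]
wrist clip_right_tab [(0.63, [0.4528, 0.2091, 0.0122])]
0.86 (array([487.5, 311.9]), array([ 63.8, 110.4]), 70.84)
top lid [(0.79, [0.4401, 0.0831, 0.0032])]
top plate [(0.53, [0.4913, 0.3119, 0.0352])]
top glue_bottle [(0.56, [0.3838, -0.0669, 0.0036])]
lid (array([440.1,  84.4]), array([155.3, 141. ]), 69.79)
plate (array([526.4, 298.5]), array([63.4, 29.5]), 72.57)
ee [0.4887 0.3132 0.1777] [3.1415 0.     2.7968] t 13.8 tool delta mm [ 1.000e-01 -0.000e+00  1.627e+02]
turn tool z -0.0007
```

View pics/w5.png

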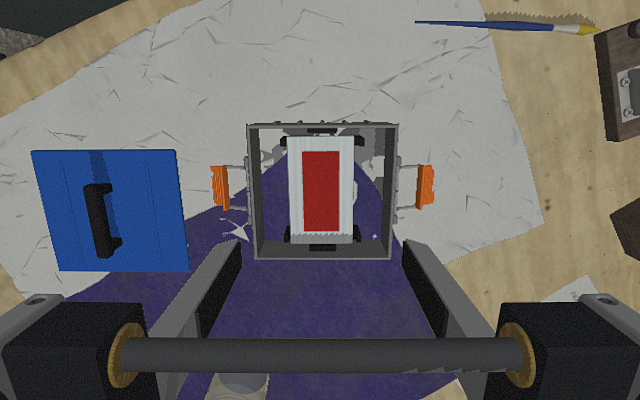

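The wrist view shows the plate centred in the open box at (321,190), with the lid flat on the left and both clips open. The plate fit of 63.8 x 110.4 mm matches. Next I'll grasp it by its long edges and lift it out.

Emit:
carry_out([
  [0.15,[0,-1,50],[0,0,0]],
  [0.15,[0,0,60],[0,0,0]],
  [0.15,[0,0,0],[0,0,0]],
  [0.15,[0,0,40],[0,0,0]],
  [0.15,[0,0,12],[0,0,0]],
  [0.15,[0,0,0],[0,0,0]],
  [0.5,[0,0,0],[0,0,0]],
  [0.5,[0,0,0],[0,0,0]],
  [0.5,[0,0,0],[0,0,0]],
  [0.5,[0,0,0],[0,0,0]],
], squeeze=25)

```text
time_s: 15.05
ee_pos: [0.4889, 0.3125, 0.017]
eef_rot: [3.14, 0.001, 2.797]
force: [-1.5, -1.0, 7.4]
grip_width: 0.0636
grip_force: 25.0
```

Emit:
carry_out([
  [0.5,[0,0,-5],[0,0,0]],
  [0.5,[0,0,-15],[0,0,0]],
  [0.5,[0,0,-35],[0,0,0]],
  [0.5,[0,0,-60],[0,0,0]],
  [0.5,[0,0,-60],[0,0,0]],
  [0.5,[0,0,0],[0,0,0]],
])

```text
time_s: 15.8
ee_pos: [0.4898, 0.3131, 0.1966]
eef_rot: [3.135, 0.006, 2.797]
force: [-0.9, 0.3, -1.6]
grip_width: 0.0635
grip_force: 25.0
```

Emit:
carry_out([
  [0.5,[-6,-25,0],[0,0,0]],
  [0.5,[-11,-45,0],[0,0,0]],
  [0.5,[-13,-55,0],[0,0,0]],
  [0.5,[-13,-55,0],[0,0,0]],
  [0.5,[-13,-55,0],[0,0,0]],
  [0.5,[-13,-55,0],[0,0,0]],
  [0.5,[-13,-55,0],[0,0,0]],
  [0.5,[-13,-55,0],[0,0,0]],
  [0.5,[-13,-55,0],[0,0,0]],
  [0.5,[-13,-50,0],[0,0,0]],
])

```text
time_s: 17.05
ee_pos: [0.4306, -0.2057, 0.1904]
eef_rot: [3.141, -0.001, 2.796]
force: [0.4, 0.1, -1.3]
grip_width: 0.0635
grip_force: 25.0
```

Emit:
carry_out([
  [0.5,[-7,-34,0],[0,0,0]],
  [0.5,[0,0,0],[0,0,-0.12]],
  [0.5,[0,0,0],[0,0,-0.11]],
  [0.5,[0,0,0],[0,0,0]],
  [0.5,[0,0,0],[0,0,0]],
])

```text
time_s: 17.68
ee_pos: [0.4265, -0.2381, 0.1905]
eef_rot: [3.141, -0.0, 3.024]
force: [0.3, -0.0, -1.6]
grip_width: 0.0637
grip_force: 25.0
```

```bash
python3 - <<'E'
from h import *
c=look('wrist','w6'); places('wrist',['jig','jig_start','jig_home','plate'])
r=ctrl.outline_of('plate','wrist')
for q in r[:2]: print(q['score'],rectfit(q['region'],c,.196+.0165+.0025,0))
r=ctrl.outline_of('jig','wrist')
for q in r[:1]: print(q['score'],rectfit(q['region'],c,.012,0))
c2=look('top'); r=ctrl.outline_of('plate','top')
for q in r[:1]: print(q['score'],rectfit(q['region'],c2,.215,0))
delta([.4287,-.2383,.0235],3.0266)
E
```

```text
wrist jig []
wrist jig_start []
wrist jig_home []
wrist plate [(0.8, [0.425, -0.237, 0.2038])]
0.94 (array([ 418.1, -237.3]), array([61.4, 96.8]), 83.75)
0.23 (array([ 361.4, -230.9]), array([48.2, 16.8]), 83.33)
0.76 (array([ 384.6, -233.5]), array([112.5,  39. ]), 83.29)
0.74 (array([ 384. , -248.1]), array([36.5, 23.2]), 57.17)
ee [ 0.4266 -0.2383  0.1907] [-3.1416  0.      3.0266] t 18.125 tool delta mm [ -2.1   0.2 167.2]
turn tool z 0.0
```

View pics/w6.png

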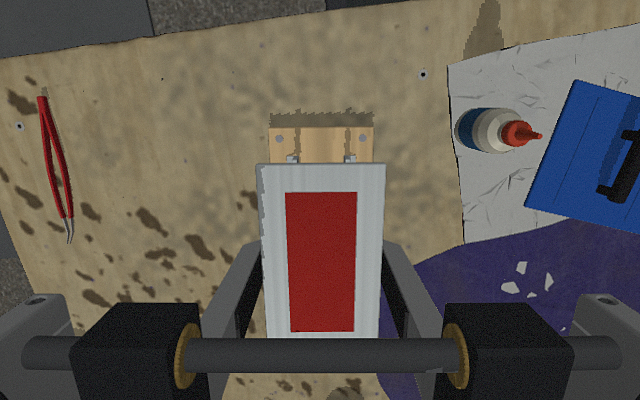

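The wrist view shows the held plate hiding most of the jig. The rear edge of the base shows from (269,128) to (373,126), and the rail ends at (292,160) and (349,158). From those I'll fix the jig's lateral position and yaw.

```bash
python3 - <<'E'
from h import *
c=look('wrist'); im=c['img']
cv2.imwrite('pics/w6c.png',cv2.resize(im[100:180,240:400],None,fx=5,fy=5,interpolation=cv2.INTER_CUBIC))
E=unproj(c,[[269,128],[373,126]],.012); print(E.round(4),E.mean(0).round(4),np.linalg.norm(E[0]-E[1]))
# predicted points for assumed jig
a=-.115
J=np.array([.4665,-.2427,0]);R=np.array([[np.cos(a),-np.sin(a),0],[np.sin(a),np.cos(a),0],[0,0,1]])
for p in [(-.1,.056,.012),(-.1,-.056,.012),(-.07,.0265,.04),(-.07,-.0265,.04),(-.07,.024,.04),(-.07,.029,.04),(-.07,-.024,.04),(-.07,-.029,.04)]: print(p,((proj(c,J+R@p)-[240,100])*5).round(0))
E
```

```text
[[ 0.3611 -0.2862  0.012 ]
 [ 0.3717 -0.1777  0.012 ]] [ 0.3664 -0.232   0.012 ] 0.10899316490190042
(-0.1, 0.056, 0.012) [[676. 138.]]
(-0.1, -0.056, 0.012) [[142. 139.]]
(-0.07, 0.0265, 0.04) [[542. 302.]]
(-0.07, -0.0265, 0.04) [[275. 302.]]
(-0.07, 0.024, 0.04) [[530. 302.]]
(-0.07, 0.029, 0.04) [[555. 302.]]
(-0.07, -0.024, 0.04) [[288. 302.]]
(-0.07, -0.029, 0.04) [[263. 302.]]
```

View pics/w6c.png

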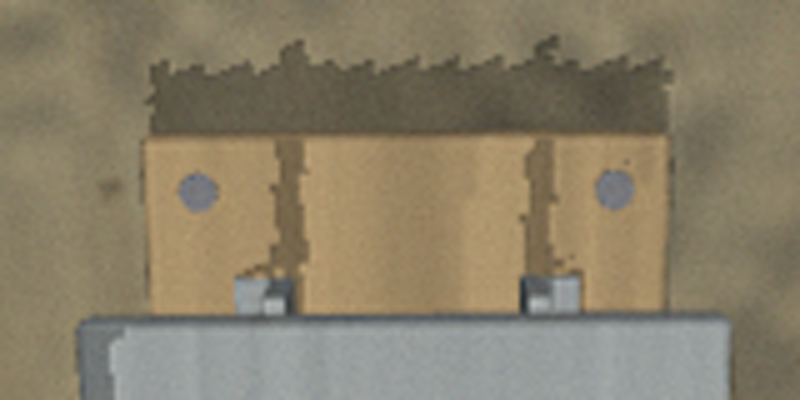

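The base corners and rail ends lie within about 0.5 mm of the prediction. The tool is over jig x of about -40 mm and y of about 0, so I'll lower straight down.

Emit:
carry_out([
  [0.5,[0,0,40],[0,0,0]],
  [0.5,[0,0,60],[0,0,0]],
  [0.5,[0,0,40],[0,0,0]],
  [0.5,[0,0,18],[0,0,0]],
  [0.5,[0,0,0],[0,0,0]],
  [0.5,[0,0,3],[0,0,0]],
  [0.5,[0,0,2],[0,0,0]],
  [0.5,[0,0,0],[0,0,0]],
])

```text
time_s: 19.18
ee_pos: [0.4268, -0.2384, 0.0281]
eef_rot: [-3.141, 0.001, 3.027]
force: [-0.2, 0.1, -0.2]
grip_width: 0.0635
grip_force: 25.0
```

```bash
python3 - <<'E'
from h import *
look('side','s3'); places('side',['plate','jig_home']); look('wrist'); places('wrist',['plate'])
im=cv2.imread('pics/s3.png'); cv2.imwrite('pics/s3c.png',cv2.resize(im[220:330,270:410],None,fx=5,fy=5,interpolation=cv2.INTER_CUBIC))
print(ctrl.get_obs()['force'])
delta([.4287,-.2383,.026],3.0266)
E
```

```text
side plate [(0.78, [0.4211, -0.2357, 0.0429])]
side jig_home [(0.97, [0.477, -0.2448, 0.0368])]
wrist plate [(0.94, [0.4258, -0.2352, 0.0399])]
[ 0.36214821 -0.70861542 -0.24310907]
ee [ 0.4267 -0.2384  0.0279] [-3.1415e+00  3.0000e-04  3.0268e+00] t 19.425 tool delta mm [-2.   0.3  1.9]
turn tool z 0.0002
```

View pics/s3c.png

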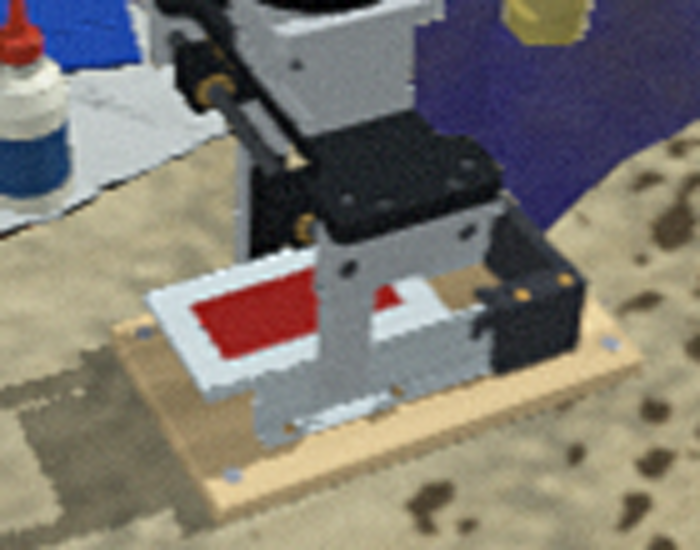

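The side crop shows the plate on the rails just short of the grooves, and the weight has come off the wrist (-1.6 to -0.2 N). Next I'll slide it part way while holding it lightly.

Emit:
carry_out([
  [0.5,[0,0,1],[0,0,0]],
  [0.5,[-4,0,0],[0,0,0]],
  [0.5,[-5,0,0],[0,0,0]],
  [0.5,[-5,0,0],[0,0,0]],
  [0.5,[-5,0,0],[0,0,0]],
  [0.5,[-5,0,0],[0,0,0]],
  [0.5,[-4,0,0],[0,0,0]],
  [0.5,[0,0,0],[0,0,0]],
], squeeze=10)

```text
time_s: 20.42
ee_pos: [0.4546, -0.2415, 0.0266]
eef_rot: [3.142, -0.0, 3.027]
force: [0.3, -0.8, -1.1]
grip_width: 0.0636
grip_force: 10.0
```

```bash
python3 - <<'E'
from h import *
look('side'); places('side',['plate']); look('wrist'); places('wrist',['plate'])
print(ctrl.get_obs()['force'])
delta([.4287,-.2383,.026],3.0266)
E
```

```text
side plate [(0.94, [0.4524, -0.2402, 0.0398])]
wrist plate [(0.72, [0.4555, -0.2401, 0.0405])]
[-1.29246336  0.57005072 -1.57261591]
ee [ 0.4543 -0.2415  0.0267] [ 3.1415e+00 -1.0000e-04  3.0267e+00] t 20.625 tool delta mm [25.8  0.2  0.7]
turn tool z 0.0001
```

Emit:
carry_out([
  [0.2,[0,0,0],[0,0,0]],
  [0.2,[0,0,0],[0,0,0]],
  [0.2,[0,0,-30],[0,0,0]],
  [0.2,[0,0,-50],[0,0,0]],
  [1,[40,0,0],[0,0,0]],
  [1,[45,0,0],[0,0,0]],
  [1,[0,0,0],[0,0,0]],
  [1,[0,0,0],[0,0,0]],
  [1,[0,0,0],[0,0,0]],
  [1,[0,0,0],[0,0,0]],
])

```text
time_s: 21.88
ee_pos: [0.3704, -0.2318, 0.1065]
eef_rot: [3.141, -0.0, 3.027]
force: [0.6, -1.1, 0.5]
grip_width: 0.0188
grip_force: 0.0
```

```bash
python3 - <<'E'
from h import *
c=look('wrist'); places('wrist',['plate','jig_home','jig'])
r=ctrl.outline_of('plate','wrist')
for q in r[:1]: print(q['score'],rectfit(q['region'],c,.045,0))
look('side'); places('side',['plate','jig_home'])
a=-.115;J=np.array([.4665,-.2427]);p=J+np.array([np.cos(a),np.sin(a)])*-.092
print(ctrl.get_obs()['grip_width']); delta([*p,.031],3.0266)
E
```

```text
wrist plate [(0.69, [0.4536, -0.2408, 0.0362])]
wrist jig_home []
wrist jig []
0.77 (array([ 437.8, -240.9]), array([37.6, 81.1]), 84.53)
side plate [(0.86, [0.4542, -0.2383, 0.0365])]
side jig_home [(0.73, [0.4804, -0.244, 0.0352])]
0.0005367545592278386
ee [ 0.37   -0.2318  0.1067] [ 3.1416 -0.      3.0268] t 22.275 tool delta mm [-5.1  0.2 75.7]
turn tool z 0.0002
```

Emit:
carry_out([
  [1,[0,0,40],[0,0,0]],
  [1,[0,0,35],[0,0,0]],
  [1,[0,0,0],[0,0,0]],
  [1,[-10,0,0],[0,0,0]],
  [1,[-6,0,0],[0,0,0]],
  [1,[-5,0,0],[0,0,0]],
  [1,[-4,0,0],[0,0,0]],
  [1,[-4,0,0],[0,0,0]],
  [1,[-4,0,0],[0,0,0]],
  [1,[0,0,0],[0,0,0]],
])

```text
time_s: 23.52
ee_pos: [0.403, -0.2356, 0.0317]
eef_rot: [-3.142, 0.0, 3.027]
force: [0.2, 0.5, -0.8]
grip_width: 0.0003
grip_force: 0.0
```

Emit:
carry_out([
  [1,[-3,0,0],[0,0,0]],
  [1,[-3,0,0],[0,0,0]],
  [1,[-3,0,0],[0,0,0]],
])

```text
time_s: 23.9
ee_pos: [0.4119, -0.2366, 0.0317]
eef_rot: [3.142, -0.0, 3.027]
force: [-2.4, -0.6, -1.0]
grip_width: 0.0005
grip_force: 1.6
```

```bash
python3 - <<'E'
from h import *
look('wrist'); places('wrist',['plate']); look('side'); places('side',['plate','jig_home'])
o=ctrl.get_obs();a=-.115;d=o['ee_pos'][:2]-[.4665,-.2427];print('tip jig x',d@[np.cos(a),np.sin(a)],'y',d@[-np.sin(a),np.cos(a)],o['ee_pos'][2],o['force'])
E
```

```text
wrist plate []
side plate [(0.76, [0.4761, -0.2421, 0.0375])]
side jig_home [(0.79, [0.4792, -0.2458, 0.0382])]
tip jig x -0.05504605534886173 y -0.0002202138500942824 0.0317138369007626 [ 0.23322226  0.25486616 -0.35757891]
```

Nearly home, a few mm left. I'll push in small steps until the force rises at the stop.

Emit:
carry_out([
  [1,[-2,0,0],[0,0,0]],
  [1,[-1,0,0],[0,0,0]],
  [1,[0,0,0],[0,0,0]],
])

```text
time_s: 24.52
ee_pos: [0.4121, -0.2366, 0.0316]
eef_rot: [3.141, -0.006, 3.027]
force: [-22.1, 0.6, 17.4]
grip_width: 0.0005
grip_force: 11.6
```

Emit:
carry_out([
  [1,[-1,0,0],[0,0,0]],
  [1,[-1,0,0],[0,0,0]],
  [1,[0,0,0],[0,0,0]],
])

```text
time_s: 24.9
ee_pos: [0.4123, -0.2366, 0.0315]
eef_rot: [3.14, -0.01, 3.027]
force: [-38.7, 1.6, 27.9]
grip_width: 0.0004
grip_force: 19.4
```

Emit:
carry_out([
  [1,[-1,0,0],[0,0,0]],
  [1,[0,0,0],[0,0,0]],
])

```text
time_s: 25.15
ee_pos: [0.4124, -0.2366, 0.0315]
eef_rot: [3.14, -0.013, 3.027]
force: [-45.3, 0.6, 34.1]
grip_width: 0.0004
grip_force: 23.3
```

Emit:
carry_out([
  [1,[8,0,0],[0,0,0]],
  [1,[20,0,0],[0,0,0]],
  [1,[0,0,-50],[0,0,0]],
  [1,[0,0,-60],[0,0,0]],
  [1,[0,0,-60],[0,0,0]],
  [1,[-50,0,-30],[0,0,0]],
  [1,[-60,0,0],[0,0,0]],
  [1,[-60,0,0],[0,0,0]],
  [1,[0,0,0],[0,0,0]],
  [1,[0,0,0],[0,0,0]],
])

```text
time_s: 26.4
ee_pos: [0.5583, -0.2534, 0.2314]
eef_rot: [3.141, -0.001, 3.027]
force: [-0.2, -0.7, 0.5]
grip_width: 0.0001
grip_force: 0.0
```

```bash
python3 - <<'E'
from h import *
c=look('wrist','w7'); places('wrist',['plate','jig_home','jig','lid'])
r=ctrl.outline_of('plate','wrist')
for q in r[:1]:
  print(q['score'],rectfit(q['region'],c,.045,0)); v,u=np.where(q['region']); print(u.min(),u.max(),v.min(),v.max())
a=-.115;J=np.array([.4665,-.2427,0]);R=np.array([[np.cos(a),-np.sin(a),0],[np.sin(a),np.cos(a),0],[0,0,1]])
for n,p in [('basecorner',(-.1,.056,.012)),('basecorner',(-.1,-.056,.012)),('rail end',(-.07,.0265,.04)),('plate rear home',(-.043,.032,.045)),('rear home',(-.043,-.032,.045)),('front basecorner',(.1,.056,.012)),('fb',(.1,-.056,.012)),('stop',(.067,0,.045)),('red front',(.053,.0,.045)),('red rear',(-.029,0,.045))]: print(n,((proj(c,J+R@p)[0])).round(1))
u0,v0=150,20
cv2.imwrite('pics/w7c.png',cv2.resize(c['img'][30:280,180:480],None,fx=2.4,fy=2.4,interpolation=cv2.INTER_CUBIC))
look('side'); places('side',['plate','jig_home']); look('top'); places('top',['plate','jig_home','jig'])
E
```

```text
wrist plate [(0.87, [0.4764, -0.2414, 0.0371])]
wrist jig_home []
wrist jig []
wrist lid [(0.61, [0.4387, 0.0901, 0.0003])]
0.9 (array([ 476.6, -244. ]), array([ 66.3, 111.9]), 84.8)
288 353 48 158
basecorner [374.3  -1.8]
basecorner [268.9  -1.7]
rail end [348.   22.8]
plate rear home [353.3  51. ]
rear home [289.9  51. ]
front basecorner [367.5 182. ]
fb [275.8 182.1]
stop [321.6 159.3]
red front [321.6 146.5]
red rear [321.6  65.7]
side plate [(0.87, [0.4734, -0.2413, 0.036])]
side jig_home [(0.86, [0.4792, -0.2451, 0.0395]), (0.31, [0.3841, -0.0705, -0.0018])]
top plate []
top jig_home [(0.69, [0.4753, -0.2448, 0.0373])]
top jig [(0.7, [0.4605, -0.2426, -0.0011])]
```

View pics/w7c.png

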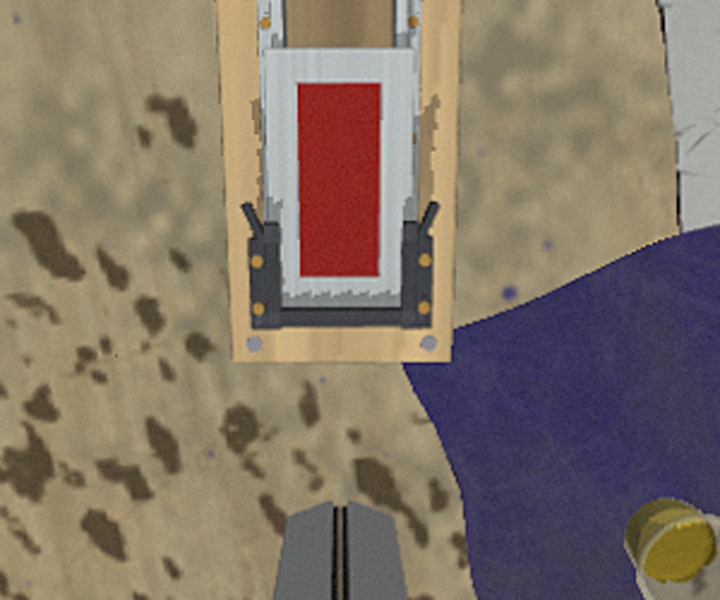

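The crop shows the plate straight under both grooves, with its front edge against the back stop at crop y of about 308. The red front to base front offset matches the home position to within 0.5 mm, and the push stopped firmly. The arm is clear, so I'll hand in.

```bash
python3 -c "
from station import ctrl
print(ctrl.hand_in())"
```

```text
the job is handed in; nothing more can be done
None
```

I handed the job in at about 27 s of the 72 s allowed; the hand-in returned no verdict. Both clips are open, the lid lies flat and right way up on the bench, and the plate is fully home in the jig against the back stop. The plate was held and pushed only by its edges, and the arm never came near the bottle, cup or jar.

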